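Unstack one tumbler onto the banding wheel

TASK

Take only the top tumbler off the leaning nested stack, without dragging the next one up with it, and set it down gently, not dropped, standing upright on the centre of the banding wheel, then let go. Leave the other two tumblers nested in the cradle and everything else on the table where it is.

Things in the scene. Friction and masses are not known exactly. Their poses are not given: they have to be found in the camera images.
- top_tumbler_mid (a point): The tumbler at the upper end of the leaning stack, all of whose collar is free. This point is on its axis, half-way up (48 mm from foot and from rim); z points along its axis out of its mouth. Best gripped across its straight collar, 62 mm wide, which covers the 44 mm below the rim.
- top_tumbler: The same top tumbler, origin at the centre of its underside, z out of its mouth: bisque clay, 96 mm tall, about 0.2 kg, in two steps: a solid foot about 50 mm across and 48 mm high, and on it a straight round collar 62 mm across outside, 56 mm inside, from 52 mm up to the rim; wall 3 mm, inner floor 48 mm above the underside.
- next_tumbler_mid (a point): The second tumbler, same shape; the point on its axis half-way up, z out of its mouth. The top one's foot stands loosely on its inner floor with about 3 mm of play all round, so its rim lies 48 mm below the top rim along the axis. It is not to be drawn out.
- low_tumbler_mid (a point): The lowest tumbler of the stack, same shape, half-way up its axis, z out of its mouth.
- cradle: Fixed plywood and steel cradle that holds the nested stack leaning 0.5 rad (29 degrees) from vertical, mouths up and towards the cradle's -x side, which faces roughly to the robot. Base board 220 (x) x 120 (y) x 12 mm, origin at the centre of its underside, z up. The stack lies on two 12 mm steel bars under it that end level with the second rim.
- cradle_foot (a point): Centre of the lowest tumbler's foot on the cradle's slanted plate, at (50, 0, 52) mm in the cradle's frame, axes as the cradle's. The stack's axis runs from here along (-0.479, 0, 0.878) of that frame; the top rim is 192 mm along it. Nothing stands above the stack.
- wheel: Fixed steel banding wheel (potter's decorating turntable; it does not turn): flat round disc 190 mm across, its top 55 mm above the table, origin on the table under its centre. Fine rings mark its centre.
- wheel_top (a point): Centre of the banding wheel's flat top, 55 mm above the table.
- glaze_jar: Bystander: jar 64 mm across, 85 mm tall, between cradle and wheel. Origin under its centre.
- mould_frame: Bystander: plaster frame 160 x 210 x 32 mm with a rectangular opening, at the far side. Origin under its centre.
- slip_bottle: Bystander: plain bottle 72 mm across, 140 mm tall, at the far side. Origin under its centre.
- rib: Bystander: flat wooden rib, L-shaped, about 90 x 100 x 6 mm, lying near the robot. Origin under its larger part.
- clay_ring: Bystander: clay ring 110 mm across, 14 mm high, at the far side. Origin at the centre of its underside.
- brush: Bystander: brush lying at the right.
- mallet: Bystander: hammer lying at the left.
There are look-alikes about, which are no part of the job. What is shaped like the top_tumbler but red is not meant.

How it is judged:
By the outcome, as a careful person would: the job done as asked, in the order asked, and still so for the second after the job is handed in, with the robot touching nothing.
It also fails if it takes over 45 s, if anything falls off the work surface, if the arm or the gripper's body presses on something with over 40 N, if the wrist force passes 120 N, or if a joint passes its speed limit or range.

ROBOT

A 7-joint arm with a two-finger parallel gripper is mounted at the origin on the work surface. World frame = base frame: x ahead of the robot, y to its left, z up, the work surface at z = 0. Lengths are in m, angles in rad, forces in N, time in s.
With the tool pointing down it reaches from about 0.4 to 0.9 m from the base axis. Payload 5.5 kg.
Tool frame: the origin (TCP) lies midway between the tips of the shut fingers; the grasp point (between the pads) lies 19 mm behind it (manip.grip_depth is the distance from the TCP to the grasp point, in m); z points along the fingers, x is the direction in which the jaws open and shut, and the axes are right-handed (so a half turn about z gives the same grasp; the last joint's range is limited). The gripper opens to 92 mm and grips with 3 to 60 N. Pads are 19 mm wide; open, the fingers measure 130 mm over their backs; the gripper's body (75 mm by 190 mm) begins 47 mm behind the grasp point.
Start: joints at [1.476, 0.501, -0.427, 1.55, 0.221, 1.138, -0.21], TCP at [0.228, -0.609, 0.227] pointing down, gripper open.
Joint ranges: [-2.88, 2.88], [-0.31, 2.03], [-1.54, 1.56], [0.2, 2.42], [-1.41, 4.55], [0.19, 2.02], [-2.57, 2.57]. Speed limits (rad/s): [2.57, 2.57, 3.14, 3.14, 3.14, 3.14, 3.14].

INTERFACE

Orientations are given as a unit quaternion [x, y, z, w].
In Python, from bench import manip, effector, viewer gives the robot as it stands. Calls block until the motion is done:
- manip.move_pose(position, orientation): joint-space move of the TCP to a pose.
- manip.servo_line(position, ori=None, vel=0.15): straight line of the TCP; ori=None keeps the orientation; vel is the mean speed in m/s.
- manip.movej(angles): joint-space move.
- effector.open_jaws() and effector.close(f_grip=None): open the fingers fully, or close them until they stop; f_grip is the grip in N (None keeps the last).
- manip.sleep(seconds).
- manip.solve_ik(position, orientation): joint angles nearest the present ones, or None.
- viewer.get_image(name): name is "scene" or "top" or "wrist"; returns the picture (420x560x3 uint8, red, green, blue); there is no depth.
- viewer.get_calibration(name): a dict with "vfov" (degrees; the focal length in pixels is half the picture's height over the tangent of half this angle, whatever the lens; pixels are square), "cx", "cy" (the principal point, pixels), "dist_coeffs" ([k1, k2, p1, p2, k3] as OpenCV has them; the pictures are not rectified), "eye" and "attitude" of the camera in the world. Camera axes: x right, y down, z forward; pixel columns grow to the right and rows downward; lengths in m; the calibration is good to about 2 mm. A picture is of the moment at which its call begins: read the wrist's pose just before it. get_calibration takes no time and is no camera call; for the wrist camera it gives the pose at the moment of the call.
A pose or a line that the arm cannot do raises manip.PlanningError and nothing moves.
- manip.hand_in(): hands the job in, once; it reports no verdict.
Readings, each from a call of its own:
- manip.current_clock(): time.
- manip.current_q(): joint angles.
- manip.current_joint_velocities(): joint speeds.
- manip.current_tau(): joint torques, N m.
- manip.current_tool_pos(): TCP position.
- manip.current_tcp_rot(): TCP orientation.
- manip.current_force(): force on the tool from outside, world axes, zero at the start.
- manip.current_wrist_torque(): the same for the moment, N m.
- manip.current_finger_gap(): finger opening in m.
Only numpy, scipy, OpenCV 4.12 (cv2) and the standard library are available. Lean on these libraries where they do the work, as an engineer would, in place of code of your own. Each camera call takes 0.05 s, during which the arm holds its last target. There are 200 camera calls.

## Working session

There is one attempt and no reset: what is moved stays moved. The work goes in short steps, each a Python script; the robot and the scene stay as the last script left them, time stands still between calls to the robot, and variables do not carry over. Pictures are saved under pics/ and viewed, about 8 in all and at most 12, crops included, and the job is handed in when it is done.

```bash
ls; mkdir -p pics; python3 - <<'E'
from bench import manip, effector, viewer
import cv2
for n in ("scene","top"):
    cv2.imwrite(f"pics/{n}0.png",cv2.resize(viewer.get_image(n)[:,:,::-1],None,fx=1.42,fy=1.42,interpolation=cv2.INTER_CUBIC)); print(n,viewer.get_calibration(n))
print(viewer.get_calibration("wrist"),manip.current_tool_pos(),manip.current_tcp_rot(),manip.current_clock())
E
```

```text
pics
scene {'vfov': 48.758704755694154, 'cx': 285.82458788006954, 'cy': 208.3607669835706, 'dist_coeffs': array([0.05323267, 0.        , 0.        , 0.        , 0.        ]), 'eye': array([ 1.62707307, -0.47588002,  0.93663282]), 'attitude': array([ 0.73115741,  0.49965431, -0.25513976, -0.38814704])}
top {'vfov': 56.56285854275768, 'cx': 274.1722360384544, 'cy': 212.09556032790712, 'dist_coeffs': array([-0.04242098,  0.        ,  0.        ,  0.        ,  0.        ]), 'eye': array([ 0.36280452, -0.04332158,  1.26194695]), 'attitude': array([-0.70116396,  0.70778865, -0.04783313,  0.07152852])}
{'vfov': 58.16735409745216, 'cx': 278.55667405554533, 'cy': 204.91488778799612, 'dist_coeffs': array([-0.09495718,  0.        ,  0.        ,  0.        ,  0.        ]), 'eye': array([ 0.29320896, -0.58293472,  0.38512128]), 'attitude': array([ 0.81449018, -0.5648563 , -0.0758211 ,  0.10860143])} [ 0.22735214 -0.60830714  0.22580764] [ 8.21649622e-01 -5.69992290e-01 -6.64362427e-04 -4.97185087e-04] 0.1
```

View pics/scene0.png

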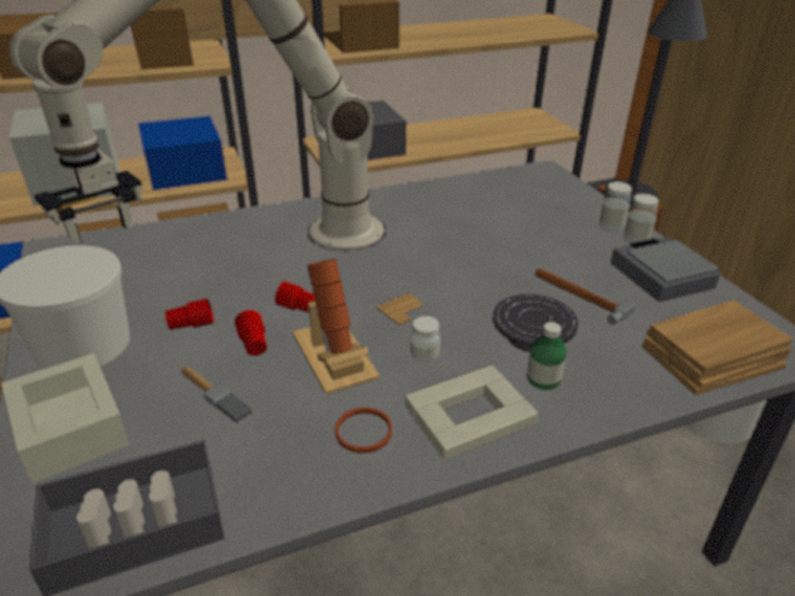

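View pics/top0.png

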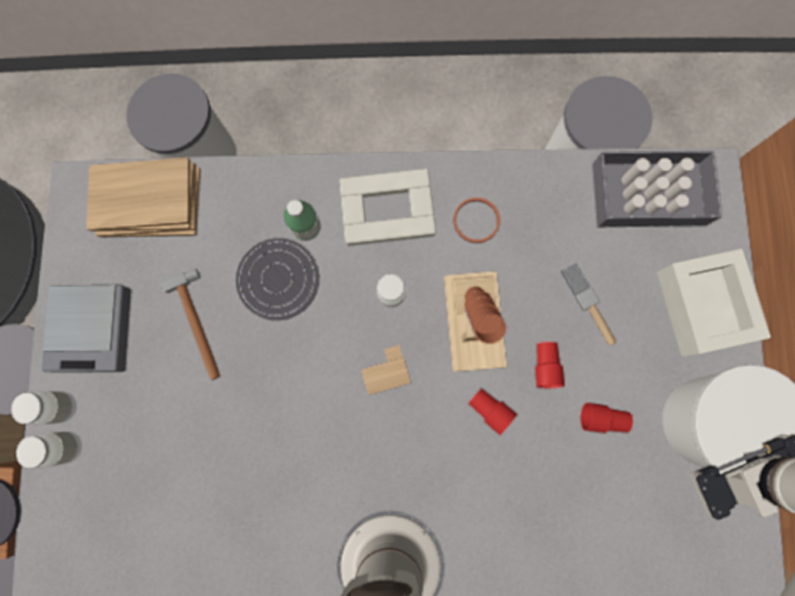

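The top view shows the stack at about (485,315), the cradle board corners at (445,275), (496,272), (506,367), (454,370), and the wheel centre at (277,279). The scene view agrees. The red tumblers are the look-alikes.

```bash
cat > h.py <<'E'
import numpy as np, cv2
from scipy.spatial.transform import Rotation as R
def cam(c):
    f=210/np.tan(np.radians(c["vfov"])/2)
    return np.array([[f,0,c["cx"]],[0,f,c["cy"]],[0,0,1]]),np.array(c["dist_coeffs"]),R.from_quat(c["attitude"]).as_matrix(),np.array(c["eye"])
def toplane(c,uv,z):
    K,d,M,e=cam(c); uv=np.atleast_2d(np.float64(uv))
    p=cv2.undistortPoints(uv[:,None],K,d)[:,0]
    r=np.c_[p,np.ones(len(p))]@M.T
    return e+r*((z-e[2])/r[:,2])[:,None]
def proj(c,X):
    K,d,M,e=cam(c); X=np.atleast_2d(np.float64(X))
    return cv2.projectPoints((X-e)@M,np.zeros(3),np.zeros(3),K,d)[0][:,0]
E
python3 - <<'E'
from bench import viewer
from h import *
s=lambda p:(np.array(p)+.5)/1.42-.5
c=viewer.get_calibration("top")
b=toplane(c,s([(445,275),(496,272),(506,367),(454,370)]),.012)[:,:2]
print(b, b.mean(0)); ex=(b[0]+b[1]-b[2]-b[3])/2; print("yaw",np.arctan2(ex[1],ex[0]),np.linalg.norm(ex),np.linalg.norm(b[0]-b[1]))
print("wheel",toplane(c,s((277,279)),.055)); print("jar",toplane(c,s((390,289)),.085),"bottle",toplane(c,s((294,208)),.14))
print("bucket top",toplane(c,s([(668,420),(740,370),(740,470)]),.2))
E
```

```text
[[ 0.6363865  -0.13006144]
 [ 0.64186789 -0.24724869]
 [ 0.42451439 -0.26123633]
 [ 0.41898596 -0.14515111]] [ 0.53043868 -0.19592439]
yaw 0.06678276122413218 0.21786266691023992 0.1173153757073178
wheel [[0.62314332 0.24913522 0.055     ]]
jar [[ 0.59107241 -0.00556692  0.085     ]] bottle [[0.75918399 0.19646611 0.14      ]]
bucket top [[ 0.31302349 -0.52726083  0.2       ]
 [ 0.40394689 -0.672789    0.2       ]
 [ 0.22004069 -0.65437602  0.2       ]]
```

```bash
cat >> h.py <<'E'
def geom(C=(0.5304,-0.1960),yaw=0.067):
    Z=R.from_euler('z',yaw).as_matrix(); T=np.array([*C,0.])
    a=Z@[-np.sin(.5),0,np.cos(.5)]; foot=T+Z@[.05,0,.052]
    return foot,a,Z
def ori(a,x): 
    return R.from_matrix(np.c_[x,np.cross(-a,x),-a]).as_quat()
E
python3 - <<'E'
from bench import manip, viewer
from h import *
foot,a,Z=geom()
for s in (1,-1):
    q=ori(a,s*Z[:,1])
    for d in (.153,.26,.33): print(s,d,np.round(foot+d*a,3),manip.solve_ik(foot+d*a,q))
for th in np.arange(-3,3.2,.5):
    x=np.array([np.cos(th),np.sin(th),0]); print(th,manip.solve_ik([.623,.249,.12],ori(np.array([0,0,1.]),x)))
E
```

```text
1 0.153 [ 0.507 -0.198  0.186] [ 1.41113617  0.26074263 -1.00871212  2.22158762 -0.07983772  0.34159369
  2.17435107]
1 0.26 [ 0.456 -0.201  0.28 ] [-0.61935904 -0.29811594  1.03843142  2.24853689  0.0239658   0.60527753
  2.07809819]
1 0.33 [ 0.422 -0.203  0.342] [ 0.09521764 -0.26652243  0.44382703  2.18935329 -0.23616442  0.79281584
  2.31887192]
-1 0.153 [ 0.507 -0.198  0.186] [ 1.22533436  0.20599615 -0.79261271  2.22557265 -0.30654227  0.35141775
 -0.76216408]
-1 0.26 [ 0.456 -0.201  0.28 ] [ 1.4423741  -0.09688195 -0.81109646  2.20190112 -0.61339565  0.69779515
 -0.46804836]
-1 0.33 [ 0.422 -0.203  0.342] [ 1.52673133 -0.2616402  -0.73339787  2.156669   -0.68998046  0.94295658
 -0.37329545]
-3.0 [ 0.32828294  1.05092044 -1.30755548  1.56166291  1.03387291  1.34766371
  2.18181446]
-2.5 [-0.85738495  0.69892718  0.647527    1.60699481 -0.47946446  0.99973174
 -2.55859489]
-2.0 [-0.24588747  0.62466425 -0.24975518  1.58271963  0.17781248  0.95658917
 -2.55312092]
-1.5 [ 0.13702851  0.77861897 -0.85266896  1.56798777  0.63807038  1.09269626
 -2.3754308 ]
-1.0 [ 0.21115416  0.84796136 -0.99709863  1.565427    0.75925893  1.15549879
 -1.95163603]
-0.5 [ 0.26270189  0.91519937 -1.11345968  1.5637241   0.86016792  1.21781436
 -1.51089496]
0.0 [ 0.26556549  0.91962838 -1.12053414  1.56363152  0.86638969  1.22196734
 -1.01440444]
0.5 [ 0.25336189  0.90135122 -1.09091997  1.56402756  0.84040849  1.2048673
 -0.49963242]
1.0 [ 0.19120304  0.82678389 -0.95619324  1.5661038   0.72446382  1.13616051
  0.06973011]
1.5 [ 0.05309577  0.72298083 -0.70671329  1.57102774  0.52035685  1.04333919
  0.70280814]
2.0 [ 0.32828294  1.05092044 -1.30755548  1.56166291  1.03387291  1.34766371
  0.89862915]
2.5 [ 0.32828294  1.05092044 -1.30755548  1.56166291  1.03387291  1.34766371
  1.39862915]
3.0 [ 0.32828294  1.05092044 -1.30755548  1.56166291  1.03387291  1.34766371
  1.89862915]
```

```bash
python3 - <<'E'
from bench import manip, viewer
from h import *
foot,a,Z=geom(); q=ori(a,-Z[:,1])
p=np.array(manip.current_tool_pos()); manip.servo_line(p+[0,0,.15],vel=.2)
print(manip.current_q())
manip.move_pose(foot+.31*a,q)
c=viewer.get_calibration("wrist"); im=viewer.get_image("wrist")
import pickle; pickle.dump(c,open("c1.pkl","wb"))
im=im[:,:,::-1].copy(); cv2.imwrite("pics/w1raw.png",im)
im=cv2.resize(im,None,fx=1.42,fy=1.42,interpolation=cv2.INTER_CUBIC)
# predicted rims of the stack
e1,e2=Z[:,1],np.cross(a,Z[:,1]); t=np.linspace(0,2*np.pi,36,endpoint=False)[:,None]
for d in (.192,.144):
    for u in proj(c,foot+d*a+.031*(np.cos(t)*e1+np.sin(t)*e2)): cv2.circle(im,tuple(int(v) for v in (u+.5)*1.42),1,(0,255,0),-1)
cv2.imwrite("pics/w1.png",im); print(manip.current_clock(),manip.current_q(),manip.current_force(),manip.current_tool_pos()-(foot+.31*a))
E
```

```text
[ 1.48168052  0.40741744 -0.44532615  1.35266266  0.17328582  1.4220794
 -0.17059048]
2.7 [ 1.45973074 -0.21179735 -0.72140052  2.1710884  -0.66124551  0.86662012
 -0.40912712] [-0.03268709  0.61219119 -0.56407199] [ 0.00038777 -0.00103081  0.00064489]
```

View pics/w1.png

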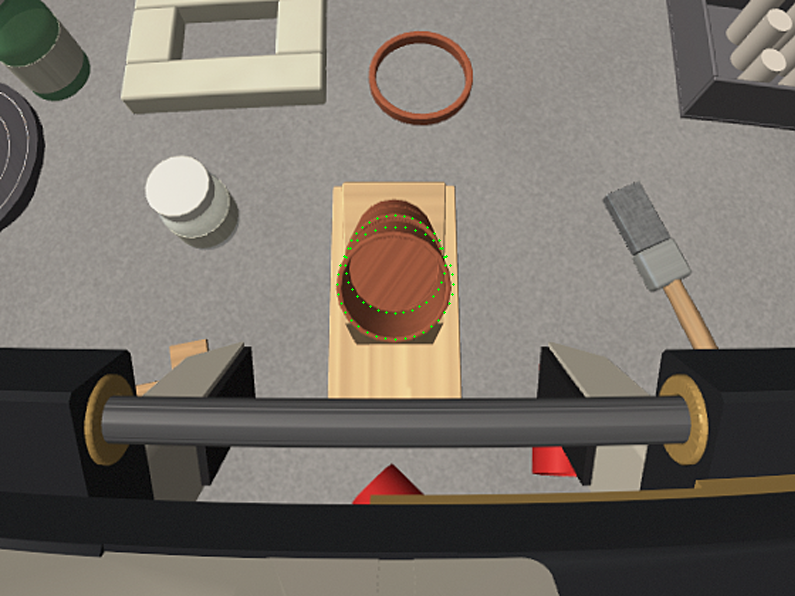

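The wrist view shows the top rim spanning x 336–449 and y 232–341, centred at (392.5,286). The prediction was (396.5,283), so it is off by about 2 mm in y and 1.6 mm towards the robot. I'll correct for that and grip.

```bash
cat >> h.py <<'E'
def grasp():
    foot,a,Z=geom(); 
    up=np.cross(Z[:,1],a); up*=np.sign(up[2])   # perpendicular to axis, away from bars
    return foot+.0018*Z[:,1]-.0015*up,a,Z,up
E
python3 - <<'E'
from bench import manip, effector, viewer
from h import *
foot,a,Z,up=grasp(); q=ori(a,-Z[:,1]); print(up)
manip.servo_line(foot+.21*a,q,vel=.15); manip.servo_line(foot+.153*a,q,vel=.06)
F0=np.array(manip.current_force()); print(F0,manip.current_tool_pos()-(foot+.153*a))
effector.close(20); manip.sleep(.2)
print(manip.current_finger_gap(),manip.current_force(),manip.current_wrist_torque(),manip.current_clock())
im=viewer.get_image("wrist")[:,:,::-1]; im2=viewer.get_image("scene")[130:290,180:300,::-1]
cv2.imwrite("pics/g1.png",np.hstack([im,cv2.resize(im2,None,fx=2,fy=2.625)]))
E
```

```text
[0.87561356 0.05875405 0.47942554]
[ 0.58840752 -0.26363954  0.21237075] [ 8.44584308e-05 -1.32447108e-04  2.90442680e-04]
0.061690948988982176 [-1.13645882 -0.67719234  2.46724324] [-0.22779001  0.59207323 -0.09177785] 5.4083
```

View pics/g1.png

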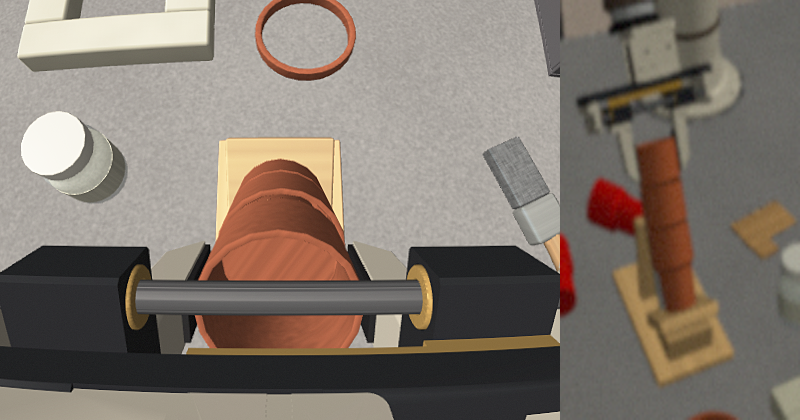

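The fingers hold the top collar with a gap of 61.7 mm and little side load. Next I ease it 1 mm off the lower wall and draw it out along the axis, watching the force.

```bash
python3 - <<'E'
from bench import manip, effector, viewer
from h import *
foot,a,Z,up=grasp(); p=foot+.153*a
for d,v in ((.006,.02),(.015,.03),(.03,.04),(.05,.05),(.09,.08)):
    manip.servo_line(p+.001*up+d*a,vel=v); print(d,np.round(manip.current_force(),2),np.round(manip.current_finger_gap(),4))
    if d==.015: A=viewer.get_image("scene")
B=viewer.get_image("scene")
f=lambda i:cv2.resize(i[110:290,180:310,::-1],None,fx=3,fy=3,interpolation=cv2.INTER_CUBIC)
cv2.imwrite("pics/l1.png",np.hstack([f(A),f(B)])); print(manip.current_clock())
E
```

```text
0.006 [-1.04  1.44 -0.88] 0.0612
0.015 [-0.61  0.9  -1.96] 0.0613
0.03 [ 0.15 -0.76 -1.54] 0.0616
0.05 [-0.05 -0.68 -2.21] 0.0617
0.09 [-0.11 -0.63 -1.88] 0.0615
8.2333
```

View pics/l1.png

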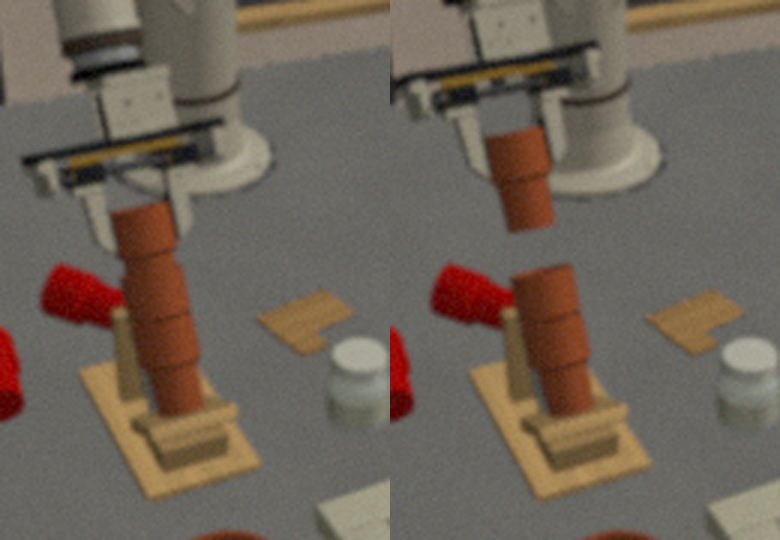

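The top tumbler came out clean, at about 2 N, which is its own weight. The second and third are still seated. Next is the wheel.

```bash
python3 - <<'E'
from bench import manip, effector, viewer
from h import *
manip.servo_line(np.array(manip.current_tool_pos())+[0,0,.05],vel=.15)
q0=np.array(manip.current_q()); best=[]
for th in np.arange(-3.1,3.1,.1):
    o=ori(np.array([0,0,1.]),np.array([np.cos(th),np.sin(th),0]))
    j=manip.solve_ik([.623,.249,.25],o)
    if j is not None: best.append((abs(np.array(j)-q0).max(),th,j))
best.sort(key=lambda b:b[0]); 
for b in best[:3]: print(b)
th=best[0][1]; o=ori(np.array([0,0,1.]),np.array([np.cos(th),np.sin(th),0]))
manip.move_pose([.623,.249,.25],o); manip.sleep(.3)
print(th,manip.current_tool_pos(),manip.current_force(),manip.current_finger_gap(),manip.current_clock())
im=viewer.get_image("wrist")[:,:,::-1]; S=viewer.get_image("scene")[:,:,::-1]; cw=viewer.get_calibration("wrist")
cs=viewer.get_calibration("scene"); u=proj(cs,[[.623,.249,.2],[.623,.249,.055]]); print(u)
x0,y0=int(u[0,0])-65,int(u[0,1])-80
np.save("crop.npy",[x0,y0])
cv2.imwrite("pics/s2.png",np.hstack([cv2.resize(im,(480,360)),cv2.resize(S[y0:y0+180,x0:x0+130],(260,360),interpolation=cv2.INTER_CUBIC)]))
# upright reference: project silhouette axis lines
print(x0,y0,proj(cs,[[.623,.249,.288],[.623,.249,.193]]))
E
```

```text
(np.float64(1.264025971423837), np.float64(2.6645352591003757e-15), array([ 0.24533404,  0.72646101, -1.08455086,  1.45345952,  0.6461212 ,
        1.34820838, -0.87494865]))
(np.float64(1.2640259714238373), np.float64(-0.799999999999998), array([ 0.24533404,  0.72646101, -1.08455086,  1.45345952,  0.6461212 ,
        1.34820838, -1.67494865]))
(np.float64(1.2640259714238373), np.float64(-0.5999999999999979), array([ 0.24533404,  0.72646101, -1.08455086,  1.45345952,  0.6461212 ,
        1.34820838, -1.47494865]))
2.6645352591003757e-15 [0.62343532 0.24791325 0.25045298] [-0.86855429  0.3094356  -1.1971458 ] 0.061875546298500866 10.775
[[381.49837682 184.18489273]
 [375.51192962 222.65029585]]
316 104 [[385.52918471 158.52956264]
 [381.19150977 186.14599183]]
```

View pics/s2.png

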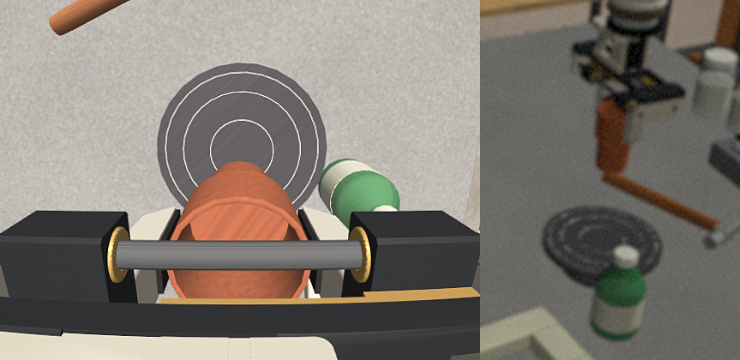

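The tumbler hangs above the wheel, with the wheel's disc at x 157–327 and top edge y 63 in the left image. Next I check its tilt with an overlay and refine the wheel centre.

```bash
python3 - <<'E'
from bench import manip, effector, viewer
from h import *
from scipy.optimize import least_squares
cw=viewer.get_calibration("wrist"); cs=viewer.get_calibration("scene")
s=560/480
P=toplane(cw,(np.array([(157,148),(327,150),(242,63),(182,88),(302,88)],float)+.5)*s-.5,.055)[:,:2]
print("wheel wrist",least_squares(lambda c:np.hypot(*(P-c).T)-.095,[.62,.25]).x,np.hypot(*(P-[.623,.249]).T))
S=viewer.get_image("scene")[:,:,::-1]; W=viewer.get_image("wrist")[:,:,::-1]
p=np.array(manip.current_tool_pos()); M=R.from_quat(manip.current_tcp_rot()).as_matrix()
print(M[:,2]); a=-M[:,2]; e1,e2=M[:,0],M[:,1]
t=np.linspace(0,2*np.pi,48,endpoint=False)[:,None]
def ring(d,r): return p+d*a+r*(np.cos(t)*e1+np.sin(t)*e2)
def draw(I,c,x0,y0,w,h,k):
    O=cv2.resize(I[y0:y0+h,x0:x0+w],None,fx=k,fy=k,interpolation=cv2.INTER_CUBIC)
    for d,r in ((.039,.031),(-.005,.031),(-.057,.025)):
        for u in proj(c,ring(d,r)): cv2.circle(O,tuple(int(v) for v in (u+.5-[x0,y0])*k),1,(0,255,0),-1)
    return O
A=draw(S,cs,345,140,70,75,5); B=draw(W,cw,170,170,220,187,2)
h=375; cv2.imwrite("pics/o1.png",np.hstack([A,np.vstack([B,np.zeros((1,440,3),np.uint8)])]))
E
```

```text
wheel wrist [0.62690828 0.25003467] [0.09131228 0.09922317 0.09637271 0.09309057 0.09813793]
[ 3.05288526e-04 -3.86769912e-05 -9.99999953e-01]
```

View pics/o1.png

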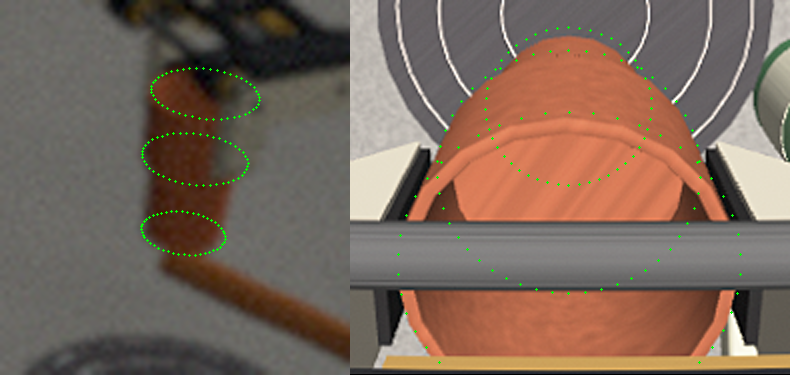

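The observed rim is narrower (about 412–728) than predicted (398–740). So the tumbler sits lower in the jaws than I assumed, and tilt and height need separating. I'll take one enlarged view to fit both.

```bash
python3 - <<'E'
from bench import manip, viewer
from h import *
W=viewer.get_image("wrist")[:,:,::-1]; S=viewer.get_image("scene")[:,:,::-1]
A=cv2.resize(W[180:358,188:372],None,fx=2.8,fy=2.8,interpolation=cv2.INTER_CUBIC)
B=cv2.resize(S[145:200,362:402],None,fx=7,fy=498/55,interpolation=cv2.INTER_CUBIC)
B=cv2.convertScaleAbs(B,alpha=1.8); print(A.shape,B.shape)
cv2.imwrite("pics/z1.png",np.hstack([A,cv2.resize(B,(280,A.shape[0]))]))
E
```

```text
(498, 515, 3) (498, 280, 3)
```

View pics/z1.png

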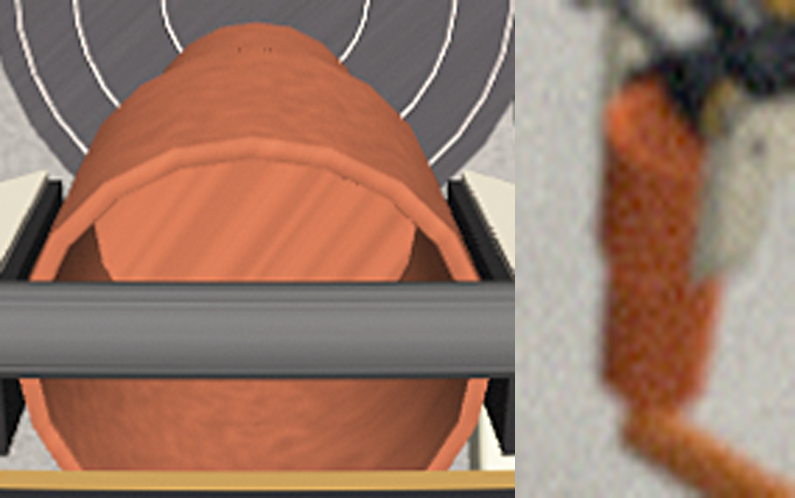

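In the enlarged view the rim's outer edge runs through (255,139), (33,278), (478,278), (22,380) and (488,380). The foot pokes out at the top, at (255,23). So the foot leans toward +y, and I fit the in-hand pose from these points.

```bash
cat > fit.py <<'E'
from bench import manip, viewer
from h import *
from scipy.optimize import least_squares
cw=viewer.get_calibration("wrist"); cs=viewer.get_calibration("scene")
o=lambda P:(np.array(P,float)+.5)/2.8-.5+[188,180]
rim=o([(255,139),(33,278),(478,278),(22,380),(488,380),(67,466),(430,468),(150,165),(360,165)]); ft=o([(255,23),(212,30),(298,30)])
p=np.array(manip.current_tool_pos()); M=R.from_quat(manip.current_tcp_rot()).as_matrix(); G=p-.019*M[:,2]
t=np.linspace(0,2*np.pi,720,endpoint=False)[:,None]
def pose(v):
    phi,s,ax,sx=v; Q=R.from_rotvec(phi*M[:,0]).as_matrix(); a=-Q@M[:,2]; e2=Q@M[:,1]
    rimc=G+sx*M[:,0]+s*e2+(.020+ax)*a
    return rimc,a,M[:,0],e2
def res(v):
    c,a,e1,e2=pose(v); out=[]
    for X,d,r in ((rim,0,.031),(ft,.096,.025)):
        u=proj(cw,c-d*a+r*(np.cos(t)*e1+np.sin(t)*e2)); out+=[np.hypot(*(u-x).T).min() for x in X]
    return out
f=least_squares(res,[.1,0,0,0],x_scale=[.1,.003,.003,.003],diff_step=1e-3,loss='soft_l1')
c,a,_,_=pose(f.x); print("phi,s,ax,sx",f.x,np.round(res(f.x),1)); print("axis",a,"foot-TCP",c-.096*a-p)
print("scene foot",proj(cs,c-.096*a), "obs ~381.9,186")
E
python3 fit.py
```

```text
phi,s,ax,sx [-0.00575248  0.00246542 -0.00368576 -0.00034906] [0.4 0.5 1.1 0.8 1.2 0.8 3.5 1.  0.9 0.4 0.2 0.1]
axis [-2.32535377e-05  5.75863337e-03  9.99983419e-01] foot-TCP [-0.00034768 -0.00292414 -0.06067025]
scene foot [[380.12751023 187.27440405]] obs ~381.9,186
```

```bash
sed -i 's/^p=np/st=o([(255,48),(175,68),(337,65)])\np=np/; s/(ft,.096,.025))/(ft,.096,.025),(st,.044,.031))/' fit.py; sed -i 's/^f=least.*/f=min((least_squares(res,[g,0,0,0],x_scale=[.1,.003,.003,.003],diff_step=1e-3,loss="soft_l1") for g in (-.25,-.1,.1,.25)),key=lambda f:f.cost)/' fit.py; python3 fit.py
```

```text
phi,s,ax,sx [-0.00461356  0.00216015 -0.00342371 -0.00028124] [0.1 0.4 0.6 0.9 0.9 0.6 3.5 1.4 1.4 0.9 0.6 0.4 1.6 0.6 1.9]
axis [-2.32688250e-05  4.61972998e-03  9.99989329e-01] foot-TCP [-0.00027986 -0.00252692 -0.06041289]
scene foot [[380.26370402 187.18951692]] obs ~381.9,186
```

The fit holds to about 1 px: the tumbler is upright to under 0.01 rad, and its underside is 60 mm below the TCP. Next I lower it until the force shows contact.

```bash
python3 - <<'E'
from bench import manip, effector, viewer
from h import *
x,y=.6253,.252
manip.servo_line([x,y,.20],vel=.12); manip.servo_line([x,y,.127],vel=.08); manip.sleep(.3)
F0=np.array(manip.current_force()); print(F0); z=.127
while z>.105:
    z-=.001; manip.servo_line([x,y,z],vel=.02); manip.sleep(.05)
    dF=np.array(manip.current_force())-F0
    if dF[2]>1.5: break
manip.sleep(.2); print(z,np.array(manip.current_force())-F0,manip.current_tool_pos(),manip.current_wrist_torque(),manip.current_clock())
W=viewer.get_image("wrist")[:,:,::-1];S=viewer.get_image("scene")[:,:,::-1]
cv2.imwrite("pics/c1.png",np.hstack([cv2.resize(W,(480,360)),cv2.resize(S[140:240,335:415],(288,360),interpolation=cv2.INTER_CUBIC)]))
E
```

```text
[ 0.62787543  0.9878382  -1.43843058]
0.11199999999999999 [-1.51395326 -1.46531202  7.26507039] [0.62555817 0.2522048  0.11261222] [-0.28783142  0.25630149  0.03628543] 17.7
```

View pics/c1.png

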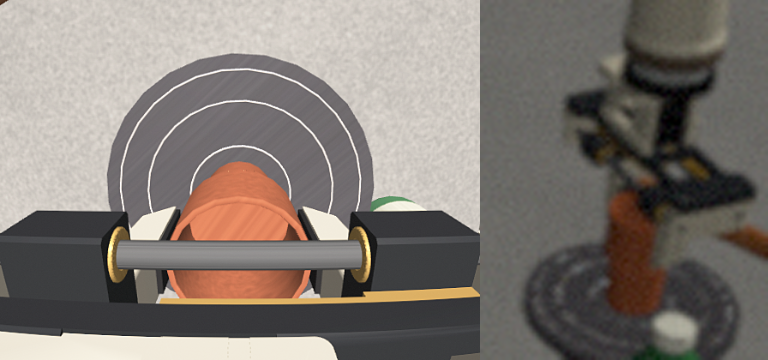

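Contact came at TCP z 0.112 with a 7 N rise. I'll check the centring from this closer view: disc edge at (108,178), (374,178) and top (240,53).

```bash
python3 - <<'E'
from bench import manip, viewer
from h import *
from scipy.optimize import least_squares
cw=viewer.get_calibration("wrist"); s=560/480
P=toplane(cw,(np.array([(108,178),(374,178),(240,53)],float)+.5)*s-.5,.055)[:,:2]
print(P,least_squares(lambda v:np.hypot(*(P-v[:2]).T)-v[2],[.62,.25,.095]).x,least_squares(lambda v:np.hypot(*(P-v).T)-.095,[.62,.25]).x)
# middle of inner ring via left/right extremes, row positions and top
Q=toplane(cw,(np.array([(190,190),(290,190),(240,146)],float)+.5)*s-.5,.055)[:,:2]
print(Q,least_squares(lambda v:np.hypot(*(Q-v[:2]).T)-v[2],[.62,.25,.035]).x)
print(manip.current_tool_pos())
E
```

```text
[[0.5328718  0.26265355]
 [0.72129268 0.26258042]
 [0.62614551 0.34547071]] [0.62707753 0.25048718 0.09498811] [0.62707751 0.25047272]
[[0.59098445 0.25386549]
 [0.66153104 0.25383146]
 [0.62620523 0.28520724]] [0.62625574 0.24968966 0.03551762]
[0.62555448 0.25220494 0.11261895]
```

The wheel centre measures (0.6265, 0.250) and the tumbler foot (0.625, 0.250), so it is centred to about 1 mm. I'll release, retract and check.

```bash
python3 - <<'E'
from bench import manip, effector, viewer
from h import *
p=np.array(manip.current_tool_pos()); manip.servo_line([p[0],p[1],.1135],vel=.02); manip.sleep(.2); print(manip.current_force())
effector.open_jaws(); manip.sleep(.3); print(manip.current_finger_gap(),manip.current_force())
manip.servo_line([p[0],p[1],.20],vel=.08); manip.servo_line([p[0],p[1],.30],vel=.15); manip.sleep(.3)
print(manip.current_force(),manip.current_clock())
S=viewer.get_image("scene")[:,:,::-1]; W=viewer.get_image("wrist")[:,:,::-1]
cv2.imwrite("pics/f1.png",np.hstack([cv2.resize(W,(400,300)),cv2.resize(S[110:350,110:430],(400,300),interpolation=cv2.INTER_CUBIC)]))
E
```

```text
[-0.21234669 -0.72829692 -1.09686346]
0.09168911585407523 [-0.14823802 -0.72277393 -0.29047446]
[ 0.01599328 -0.46891614  0.2769941 ] 21.6
```

View pics/f1.png

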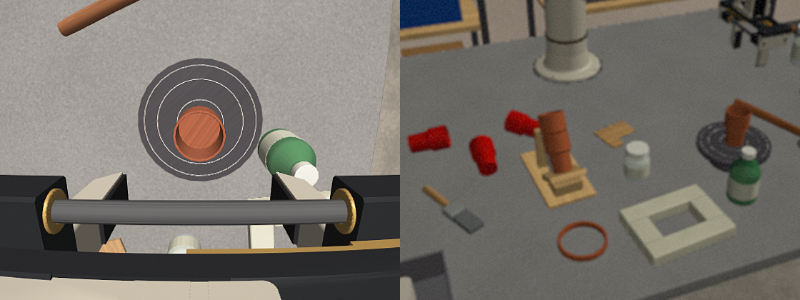

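The tumbler stands upright on the wheel centre, the other two are nested in the cradle, and the gripper is clear.

```bash
python3 -c "
from bench import manip
manip.hand_in(); print(manip.current_clock())"
```

```text
the job is handed in; nothing more can be done
the job is handed in; nothing more can be done
```

The top tumbler now stands upright on the centre of the banding wheel, released, and the job was handed in at about 22 s.

- **Lift:** I gripped the top tumbler across its collar and drew it out along the stack's axis. The pull was about 2 N, its own weight, and the picture shows the other two still seated in the cradle.
- **Placing:** I lowered it in 1 mm steps at 0.02 m/s until contact. The force rose about 7 N, more than the 1.5 N I meant to stop at. I eased that off before opening the jaws, and the force then read about 1 N.
- **Last checks:** The final pictures show it upright, the gripper clear, and nothing else visibly moved. By measurement before release it was within about 1–2 mm of the wheel's centre.
- **Disagreements:**
  - The top and wrist cameras put the wheel's centre about 3 mm apart in x; I aimed in between.
  - The tumbler sat about 3.5 mm lower in the jaws than planned.
  - Contact came about 3 mm lower than computed. None of these affected the placing.

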